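# Put the big gear away in the parts chest

### The job

Pull the top drawer of the parts chest well out, so that its bins stand clear of the chest, and put the big hubbed gear away: set it down gently (not dropped), flat and hub up, in the one empty bin. Then push the drawer fully home without slamming it. Leave the other parts on the mat where they lie and the three bins in their places in the drawer.

Things in the scene. Friction and masses are not known exactly. Their poses are not given: they have to be found in the camera images.
- drawer_top (a joint): slide of the chest's top drawer, in m: 0 = fully shut, 0.17 = out against its stop. It runs with about 2.5 N of friction, has no spring and no catch and stays where it is left. The bins in it stand clear of the chest from 0.126 on.
- drawer_handle (a point): middle of the grip bar of the top drawer's bow handle; moves with the drawer. Steel bar 10 mm thick, 100 mm long, level, along this frame's y; its centre line stands 45 mm out from the drawer front, joined to it by a 9 mm leg at each end. z is up, -x is the way the drawer pulls out. The bar is 176 mm above the bench and 29 mm below the chest's top; the next drawer's handle is 64 mm below it.
- chest: fixed grey sheet-steel chest with three drawers one below the other, 290 mm wide (y), 260 mm deep (x), 205 mm high. Origin: centre of its underside on the bench; z up; its drawers face -x, the front being 130 mm from the origin. On the rear half of its top lie a booklet and a tin up to 36 mm high.
- bin_empty: the empty one of three like black plastic bins standing loose side by side, 1.5 mm apart, in the front of the top drawer (its place varies); moves with the drawer. Origin: centre of its underside; axes as the handle's. Outside 110 (x) by 84 (y) mm, 34 high; walls and floor 2.5 mm. The drawer's sides rise 7 mm, its front 17 mm above the rims. Drawer out 0.15 m: its centre is 80 mm before the chest.
- bin_bearings: a bin like the empty one, with two ball bearings lying in it. Origin: centre of its underside.
- bin_nuts: a bin like the empty one, full of small hexagon nuts. Origin: centre of its underside.
- gear_center (a point): the gear to put away, flat on the mat, hub up: the largest of the three toothed parts, the only one with a raised hub. Steel, 0.23 to 0.46 kg. Toothed rim 60 mm in diameter, 14 mm thick; in its middle a round hub 26 mm in diameter rises a further 20 mm (34 mm overall): grip it there. This point is on its axis half-way up, 17 mm above its underside; z is its axis, up.
- sprocket_center (a point): bystander on the mat: flat chain sprocket 50 mm across, 8 mm thick; the point is its centre.
- pinion_center (a point): bystander on the mat: small gear without hub, 38 mm across, 18 mm high; the point is its centre.
- piston_center (a point): bystander on the mat: piston standing upright, 54 mm across, 56 mm high; the point is its centre.
- hex_nut: bystander on the mat: dark hexagon nut 27 mm across, 11 mm high; origin at the centre of its underside.
There are look-alikes about, which are no part of the job. Leave any red or yellow look-alike of the part that bears gear_center alone.

How it is judged:
On the way, in this order (a step that is already met when the one before it is completed fails the run):
1. the top drawer is pulled well out: its bins stand clear of the chest (slide beyond 0.125 m) (value of joint drawer_top above 0.125 m), for 0.2 s.
2. the gear lies flat, hub up, on the floor of the empty bin, let go, with the drawer still open (x of gear_center in the frame of bin_empty between -0.025 and 0.025 m and y of gear_center in the frame of bin_empty between -0.013 and 0.013 m and z of gear_center in the frame of bin_empty below 0.0225 m and angle between gear_center's own z axis and vertical below 0.1 rad and contact force between the fingers and gear below 0.1 N and value of joint drawer_top above 0.08 m), for 0.2 s.
At the end, for the whole second after the job is handed in: The top drawer is shut to within 4 mm; inside it the gear lies at rest, flat (within 0.1 rad) and hub up, on the floor of the bin that was empty; each bin is back within 10 mm of where it was at the start (value of joint drawer_top below 0.004 m and x of gear_center in the frame of bin_empty between -0.025 and 0.025 m and y of gear_center in the frame of bin_empty between -0.013 and 0.013 m and z of gear_center in the frame of bin_empty below 0.0225 m and angle between gear_center's own z axis and vertical below 0.1 rad and distance of each of bin_empty, bin_bearings, bin_nuts from where it was at the start of the episode below 0.01 m and linear speed of gear below 0.02 m/s); the robot touches nothing.
It fails at once if the gear is dropped (it falls free faster than 0.45 m/s, a drop of about 10 mm) (contact force between gear and anything else below 0.02 N and linear speed of gear above 0.45 m/s).
It fails at once if the drawer is slammed: it moves shut faster than 0.5 m/s (velocity of joint drawer_top below -0.5 m/s).
It fails at once if the sprocket, the pinion, the piston or the hexagon nut on the mat is moved by more than 30 mm (distance of any of sprocket_center, pinion_center, piston_center, hex_nut from where it was at the start of the episode above 0.03 m).
It also fails if it takes over 70 s, if anything falls off the work surface, if the arm or the gripper's body presses on something with over 40 N, if the wrist force passes 120 N, or if a joint passes its speed limit or range.

### The arm

A 6-joint arm with a two-finger parallel gripper is mounted at the origin on the work surface. World frame = base frame: x ahead of the robot, y to its left, z up, the work surface at z = 0. Lengths are in m, angles in rad, forces in N, time in s.
With the tool pointing down it reaches from about 0.275 to 0.775 m from the base axis. Payload 14.6 kg.
Tool frame: the origin (TCP) lies at the very end of the fingers, on their centre line; the grasp point (between the pads) lies arm.pinch_z behind it (arm.pinch_z is the distance from the TCP to the grasp point, in m); y points along the fingers, x is the direction in which the jaws open and shut, and the axes are right-handed (so a half turn about y gives the same grasp; the last joint's range is limited). The gripper opens to 85 mm and grips with 20 to 120 N. Pads are 22 mm wide; open, the fingers measure 114 mm over their backs; the gripper's body (76 mm by 85 mm) begins 54 mm behind the grasp point. The pads swing forward as they close: fully open they stand 13 mm farther back than shut.
Start: joints at [-1.498, 0.263, -0.048, 1.259, 0, 1.415], TCP at [0.119, -0.511, 0.231] pointing down, gripper open.
Joint ranges: [-2.65, 2.65], [-0.89, 1.7], [-1.18, 1.37], [-2.13, 2.11], [-1.35, 1.29], [-3.14, 3.14]. Speed limits (rad/s): [1.89, 1.89, 2.57, 2.79, 3.14, 3.14].

### API

Orientations are given as a unit quaternion [x, y, z, w].
In Python, from cell import arm gives the robot as it stands. The module is installed in compiled form; this text tells all that it offers.
- The arm moves only by the shell command python3 -m jog 'ROWS'. ROWS is JSON, a list of rows, each an object of numbers: "ax", "ay", "az": the turn, a rotation vector about the tool's x, y, z in degrees; "x", "y", "z": the shift along the tool's x, y, z in cm; "jaw": the opening, from 0 (shut) to 1 (fully open). A call has exactly 8 rows; each row is the pose to reach, as a shift and turn from the pose commanded when the call began, along the tool's axes at that moment; what a row does not reach only later rows make up. A row lasts 1/10 s, in which the tool goes at most 50 mm and 8.59 degrees, less where a joint would pass 70% of its speed; a pose out of reach is approached as far as the arm can. A call with a gripper value outside its range is refused whole. The fingers move at their own pace and stop on an object; the grip force is fixed at half the most. Time passes only in rows, so rows that repeat a pose let the fingers close, or fill a call up. It gives the time, the measured TCP pose, the force and the opening at its end, in the units of the state.
- arm.observe(): the state, without advancing time (a new reading comes with each control period).
- arm.capture(name): name is "side" or "top"; returns a dict with "img" (400x640x3 uint8, red, green, blue), "depth" (400x640 float32, m along the optical axis (not along the pixel's ray), 0 where there is no reading), "intrinsics" (3x3 intrinsics, pixels), "R" (3x3) and "t" (3): a world point X has camera coordinates R X + t. Camera axes: x right, y down, z forward; pixel columns grow to the right and rows downward; lengths in m; the calibration is good to about 2 mm. A picture is of the moment at which its call begins.
- arm.job_done(): hands the job in, once; it reports no verdict.
The state is a dict: "time_s": time; "joint_pos": joint angles; "qd": joint speeds; "joint_efforts": joint torques, N m; "ee_pos": TCP position; "ee_rot": TCP orientation; "ft_force": force on the tool from outside, world axes, zero at the start; "torque": the same for the moment, N m; "gripper_width": finger opening in m.
Only numpy, scipy, OpenCV 4.12 (cv2) and the standard library are available. Lean on these libraries where they do the work, as an engineer would, in place of code of your own. Each camera call takes 0.05 s, during which the arm holds its last target. There are 200 camera calls.

## Working session

There is one attempt and no reset: what is moved stays moved. The work goes in short steps, Python scripts to look and compute and a shell command to move; the robot and the scene stay as the last step left them, time stands still between calls to the robot, and variables do not carry over. Pictures are saved under pics/ and viewed, about 8 in all and at most 12, crops included, and the job is handed in when it is done.

```bash
mkdir -p pics
cat > h.py <<'E'
import numpy as np, cv2, pickle
from cell import arm
def shot(n,tag):
    c=arm.capture(n); cv2.imwrite(f'pics/{tag}.png',c['img'][:,:,::-1]); pickle.dump(c,open(f'pics/{tag}.pkl','wb')); return c
def load(tag): return pickle.load(open(f'pics/{tag}.pkl','rb'))
def ray(c,u,v):
    d=np.linalg.inv(c['intrinsics'])@[u,v,1]; R=np.array(c['R']); return -R.T@np.array(c['t']), R.T@d
def onz(c,u,v,z):
    o,d=ray(c,u,v); return o+d*(z-o[2])/d[2]
def dpt(c,u,v):
    o,d=ray(c,u,v); return o+d*c['depth'][int(round(v)),int(round(u))]
def cloud(c):
    v,u=np.mgrid[0:400,0:640]; d=np.stack([u,v,np.ones_like(u)],-1)@np.linalg.inv(c['intrinsics']).T
    P=d*c['depth'][...,None]; return (P-np.array(c['t']))@np.array(c['R'])
E
python3 - <<'E'
from h import *
np.set_printoptions(precision=3,suppress=True)
print(arm.observe(),arm.pinch_z)
for n in('side','top'):
    c=shot(n,n+'0'); print(n,c['intrinsics'],c['R'],ray(c,320,200))
E
```

```text
{'time_s': 0.0, 'joint_pos': array([-1.498,  0.264, -0.049,  1.259,  0.   ,  1.415]), 'qd': array([ 0.001, -0.002, -0.   ,  0.001,  0.001,  0.001]), 'joint_efforts': array([ -0.001, -63.762,  38.456,   0.014,  -0.   ,   0.   ]), 'ee_pos': array([ 0.119, -0.511,  0.231]), 'ee_rot': array([-0.553,  0.44 , -0.44 ,  0.554]), 'ft_force': array([0.287, 0.449, 0.058]), 'torque': array([ 0.003, -0.03 ,  0.022]), 'gripper_width': 0.08536910528433071} 0.0187
side [[415.542   0.    320.111]
 [  0.    415.542 194.237]
 [  0.      0.      1.   ]] [[-0.743 -0.669 -0.003]
 [-0.346  0.388 -0.854]
 [ 0.573 -0.634 -0.52 ]] (array([-0.044,  0.593,  0.663]), array([ 0.568, -0.629, -0.532]))
top [[517.763   0.    324.793]
 [  0.    517.763 199.272]
 [  0.      0.      1.   ]] [[-0.009 -1.     0.012]
 [-0.984  0.007 -0.178]
 [ 0.178 -0.013 -0.984]] (array([ 0.254, -0.017,  1.603]), array([ 0.177, -0.004, -0.984]))
```

View pics/top0.png

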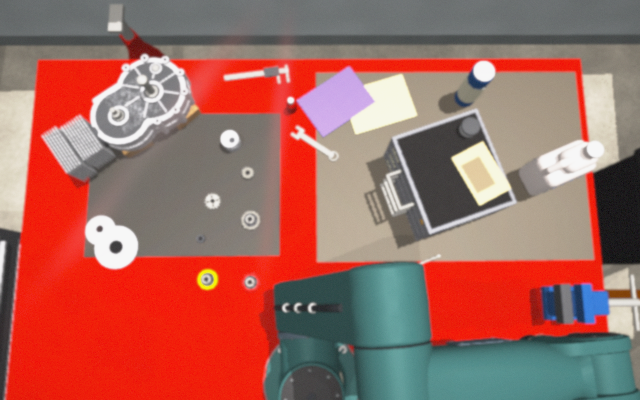

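View pics/side0.png

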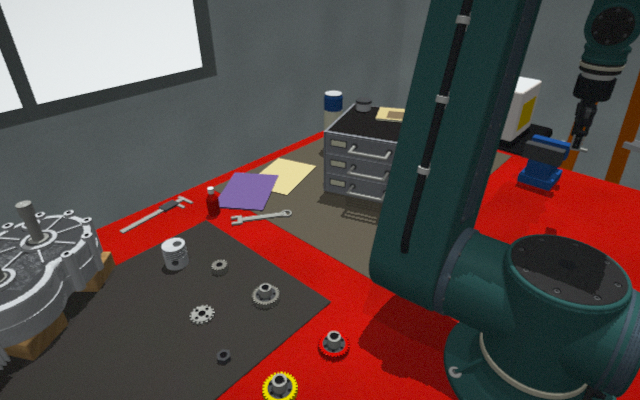

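Candidates for the gear, top-view pixels: grey hubbed gear on the mat (250,219); red look-alike (250,282); yellow look-alike (207,280); flat sprocket (212,201); pinion (248,173). I choose (250,219), which is (265,294) in the side view, and will check it in a crop.

Run:
```python
from h import *
np.set_printoptions(precision=4,suppress=True)
t=load('top0');s=load('side0')
a=cv2.resize(t['img'][110:260,180:430],(800,480),interpolation=cv2.INTER_CUBIC)
b=cv2.resize(s['img'][270:330,220:310],(180,120),interpolation=cv2.INTER_CUBIC)
b2=cv2.resize(s['img'][90:200,310:410],(109,120))
o=np.zeros((600,800,3),np.uint8);o[:480]=a;o[480:,:180]=b;o[480:,200:309]=b2
cv2.imwrite('pics/crop1.png',o[:,:,::-1])
T=cloud(t);S=cloud(s)
# gear from both views: hub top
for n,P in(('top',T),('side',S)):
    g=onz(t,250,219,.03)
    m=(np.hypot(P[...,0]-g[0],P[...,1]-g[1])<.045)&(P[...,2]>.007)
    q=P[m]; print(n,g,m.sum(),np.percentile(q[:,2],[5,30,50,70,95]))
    lo=q[(q[:,2]<.018)];hi=q[q[:,2]>.025]
    for x in(lo,hi):
        if len(x): print(len(x),x.mean(0),(x.min(0)+x.max(0))/2,np.ptp(x,0))
# chest: rim of top
m=(T[...,2]>.19)&(T[...,2]<.215); m[:, :370]=0; m[:90]=0; m[260:]=0; m[:,530:]=0
q=T[m]; r=cv2.minAreaRect((q[:,:2]*1000).astype(np.float32)); print('chest top',np.median(q[:,2]),r, cv2.boxPoints(r))
# handle points
m=(T[...,2]>.1)&(T[...,2]<.19); m[:, :370]=0; m[:,420:]=0;m[:150]=0;m[230:]=0
q=T[m]; print('h top',len(q));print(q[::max(1,len(q)//25)])
```

```text
top [0.4785 0.1913 0.03  ] 347 [0.0079 0.0134 0.017  0.0206 0.039 ]
199 [0.4764 0.1897 0.0128] [0.4788 0.1897 0.0125] [0.0878 0.084  0.0109]
64 [0.4773 0.1918 0.0367] [0.4775 0.1925 0.0348] [0.0284 0.0257 0.0187]
side [0.4785 0.1913 0.03  ] 533 [0.0097 0.0168 0.018  0.0202 0.0379]
269 [0.4704 0.1959 0.0151] [0.4789 0.1894 0.0125] [0.0614 0.059  0.011 ]
134 [0.4761 0.1907 0.0348] [0.4784 0.1888 0.0326] [0.0253 0.0266 0.015 ]
chest top 0.20600396189811376 ((588.7799072265625, -393.4758605957031), (291.1751708984375, 265.0215148925781), 18.900344848632812) [[ 408.1186 -315.2688]
 [ 493.9652 -566.0013]
 [ 769.4412 -471.6829]
 [ 683.5946 -220.9504]]
h top 942
[[ 0.674  -0.2284  0.1027]
 [ 0.6546 -0.2319  0.117 ]
 [ 0.6276 -0.2405  0.1732]
 [ 0.6151 -0.2482  0.1759]
 [ 0.6067 -0.2489  0.1505]
 [ 0.5879 -0.2466  0.1802]
 [ 0.5805 -0.2131  0.1755]
 [ 0.5749 -0.2159  0.1744]
 [ 0.5815 -0.2117  0.1184]
 [ 0.5641 -0.2131  0.1711]
 [ 0.5657 -0.2645  0.1346]
 [ 0.5602 -0.2197  0.1196]
 [ 0.5568 -0.2688  0.1053]
 [ 0.5359 -0.2758  0.1797]
 [ 0.5278 -0.2335  0.1789]
 [ 0.5211 -0.2805  0.182 ]
 [ 0.5136 -0.233   0.1786]
 [ 0.5124 -0.2827  0.1515]
 [ 0.4992 -0.2353  0.1793]
 [ 0.4938 -0.2663  0.1766]
 [ 0.488  -0.2378  0.1784]
 [ 0.4936 -0.2896  0.1248]
 [ 0.4892 -0.2616  0.1167]
 [ 0.483  -0.2934  0.1173]
 [ 0.4651 -0.2995  0.1583]
 [ 0.4481 -0.3058  0.136 ]]
```

View pics/crop1.png

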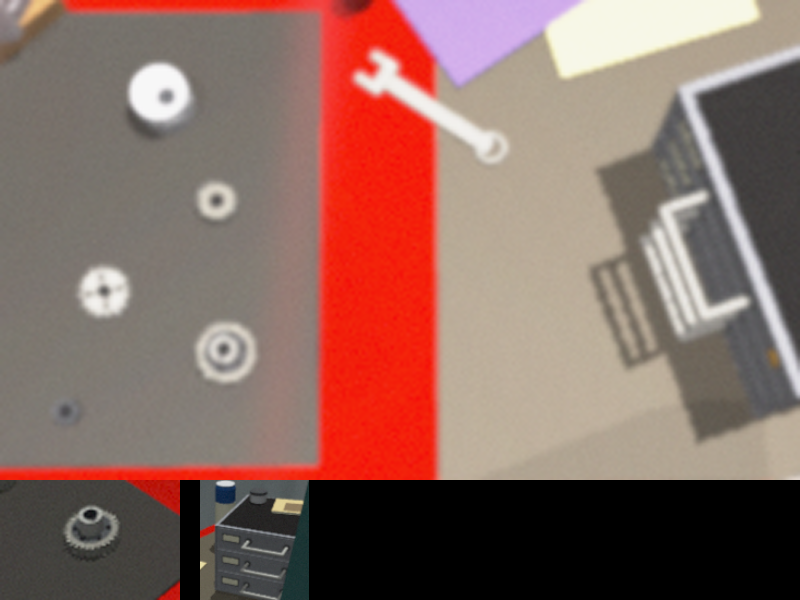

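```bash
cat >> h.py <<'E'
from scipy.spatial.transform import Rotation as Ro
def to(p,jawdir=None):
    "shift in tool axes (cm) and yaw about tool y (deg) to bring TCP to p, pointing down, jaw x along +-jawdir"
    s=arm.observe(); R=Ro.from_quat(s['ee_rot']).as_matrix(); d=R.T@(np.array(p)-s['ee_pos'])*100
    out=dict(x=round(d[0],2),y=round(d[1],2),z=round(d[2],2))
    ydn=np.array([0,0,-1.]); x=R[:,0]
    if jawdir is not None: x=np.array([jawdir[0],jawdir[1],0.]); x/=np.linalg.norm(x)
    x=x-ydn*(x@ydn); x/=np.linalg.norm(x)
    for sg in(1,-1):
        G=np.stack([sg*x,ydn,np.cross(sg*x,ydn)],1); print(out,'rotvec',np.round(np.degrees(Ro.from_matrix(R.T@G).as_rotvec()),1))
E
python3 - <<'E'
from h import *
s=arm.observe();print(Ro.from_quat(s['ee_rot']).as_matrix().round(2))
t=load('top0');T=cloud(t)
y=np.array([.946,.324]);p=np.array([-.324,.946])
f=np.array([.546,-.268]); d=T[...,:2]-f; a=d@p;b=d@y
m=(abs(a-.045)<.02)&(abs(b)<.07)&(T[...,2]>.168)&(T[...,2]<.19)
print('top: out',np.percentile(a[m],[10,50,90]),'lat',np.percentile(b[m],[1,50,99]),'z',np.percentile(T[m][:,2],[20,50,80]), np.polyfit(b[m],a[m],1))
S=cloud(load('side0'));d=S[...,:2]-f; a=d@p;b=d@y
m=(abs(a-.045)<.02)&(abs(b)<.07)&(S[...,2]>.15)&(S[...,2]<.2)
print('side: out',np.percentile(a[m],[10,50,90]),'lat',np.percentile(b[m],[1,50,99]),'z',np.percentile(S[m][:,2],[20,50,80]))
to([.531,-.225,.30],p)
E
```

```text
[[ 0.23 -0.    0.97]
 [-0.97  0.    0.23]
 [-0.   -1.    0.  ]]
top: out [0.03323633 0.04160556 0.04610434] lat [-0.05484591 -0.00210844  0.05304124] z [0.17538047 0.17861719 0.18129859] [0.00609639 0.04081226]
side: out [0.03598029 0.04042159 0.04333427] lat [-0.05532353 -0.0037083   0.05055013] z [0.17496176 0.1779325  0.17979463]
{'x': np.float64(-18.57), 'y': np.float64(-6.89), 'z': np.float64(46.64)} rotvec [ 1.000e-01  1.741e+02 -0.000e+00]
{'x': np.float64(-18.57), 'y': np.float64(-6.89), 'z': np.float64(46.64)} rotvec [-0.  -5.9 -0.1]
```

```bash
python3 -m jog '[{"y":-5,"jaw":0.5},{"x":-2,"z":5,"y":-6.9,"ay":-5.9,"jaw":0.5},{"x":-18.3,"y":-6.9,"z":46.6,"ay":-5.9,"jaw":0.5},{"x":-18.3,"y":-6.9,"z":46.6,"ay":-5.9,"jaw":0.5},{"x":-18.3,"y":-6.9,"z":46.6,"ay":-5.9,"jaw":0.5},{"x":-18.3,"y":-6.9,"z":46.6,"ay":-5.9,"jaw":0.5},{"x":-18.3,"y":-6.9,"z":46.6,"ay":-5.9,"jaw":0.5},{"x":-18.3,"y":-6.9,"z":46.6,"ay":-5.9,"jaw":0.5}]'
python3 - <<'E'
from h import *
print(arm.observe()['gripper_width']); to([.531,-.228,.30],[-.324,.946])
E
```

```text
0.08512713198678787
{'x': np.float64(-18.28), 'y': np.float64(-6.89), 'z': np.float64(46.58)} rotvec [ 1.000e-01  1.741e+02 -0.000e+00]
{'x': np.float64(-18.28), 'y': np.float64(-6.89), 'z': np.float64(46.58)} rotvec [-0.  -5.9 -0.1]invalid input at $[0]: expected keys ax, ay, az, x, y, z, jaw
```

```bash
python3 -m jog '[{"ax":0,"ay":0,"az":0,"x":0,"y":-5,"z":0,"jaw":0.5},{"ax":0,"ay":-5.9,"az":0,"x":-2,"y":-6.9,"z":5,"jaw":0.5},{"ax":0,"ay":-5.9,"az":0,"x":-18.3,"y":-6.9,"z":46.6,"jaw":0.5},{"ax":0,"ay":-5.9,"az":0,"x":-18.3,"y":-6.9,"z":46.6,"jaw":0.5},{"ax":0,"ay":-5.9,"az":0,"x":-18.3,"y":-6.9,"z":46.6,"jaw":0.5},{"ax":0,"ay":-5.9,"az":0,"x":-18.3,"y":-6.9,"z":46.6,"jaw":0.5},{"ax":0,"ay":-5.9,"az":0,"x":-18.3,"y":-6.9,"z":46.6,"jaw":0.5},{"ax":0,"ay":-5.9,"az":0,"x":-18.3,"y":-6.9,"z":46.6,"jaw":0.5}]'
python3 - <<'E'
from h import *
print(arm.observe()['gripper_width']); to([.531,-.228,.30],[-.324,.946])
E
```

```text
time_s: 0.9
ee_pos: [0.406, -0.3132, 0.2994]
ee_rot: [0.575, -0.411, 0.411, -0.575]
ft_force: [0.7, -1.2, 0.5]
gripper_width: 0.0426
0.042600339572632345
{'x': np.float64(-4.0), 'y': np.float64(-0.06), 'z': np.float64(14.59)} rotvec [  -0. -180.   -0.]
{'x': np.float64(-4.0), 'y': np.float64(-0.06), 'z': np.float64(14.59)} rotvec [ 0.  0. -0.]
```

```bash
python3 -m jog '[{"ax":0,"ay":0,"az":0,"x":-4,"y":0,"z":14.5,"jaw":0.5},{"ax":0,"ay":0,"az":0,"x":-4,"y":0,"z":14.5,"jaw":0.5},{"ax":0,"ay":0,"az":0,"x":-4,"y":0,"z":14.5,"jaw":0.5},{"ax":0,"ay":0,"az":0,"x":-4,"y":0,"z":14.5,"jaw":0.5},{"ax":0,"ay":0,"az":0,"x":-4,"y":0,"z":14.5,"jaw":0.5},{"ax":0,"ay":0,"az":0,"x":-4,"y":3,"z":14.5,"jaw":0.5},{"ax":0,"ay":0,"az":0,"x":-4,"y":5,"z":14.5,"jaw":0.5},{"ax":0,"ay":0,"az":0,"x":-4,"y":5,"z":14.5,"jaw":0.5}]'
python3 - <<'E'
from h import *
print(arm.observe()['gripper_width']); to([.531,-.228,.153],[-.324,.946])
shot('top','t1');s=shot('side','s1')
cv2.imwrite('pics/s1c.png',cv2.resize(s['img'][40:220,280:460],(600,600))[:,:,::-1])
E
```

```text
time_s: 1.7
ee_pos: [0.5268, -0.2301, 0.2475]
ee_rot: [0.575, -0.413, 0.41, -0.575]
ft_force: [0.3, -0.4, 0.4]
gripper_width: 0.043
0.04301160739641489
{'x': np.float64(-0.04), 'y': np.float64(9.45), 'z': np.float64(0.49)} rotvec [  0.3 180.    0.2]
{'x': np.float64(-0.04), 'y': np.float64(9.45), 'z': np.float64(0.49)} rotvec [ 0.1 -0.  -0.2]
```

View pics/s1c.png

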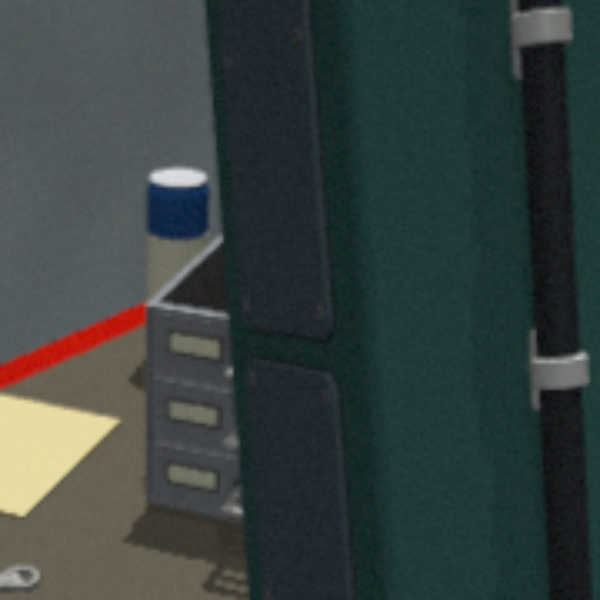

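The arm hides the handle (only the chest's left edge shows, near (190,400) in the crop). The two measurements agree, so I go down in steps, watching the force.

```bash
python3 -m jog '[{"ax":0,"ay":0,"az":0,"x":0,"y":2,"z":0.1,"jaw":0.5},{"ax":0,"ay":0,"az":0,"x":0,"y":4,"z":0.1,"jaw":0.5},{"ax":0,"ay":0,"az":0,"x":0,"y":5,"z":0.1,"jaw":0.5},{"ax":0,"ay":0,"az":0,"x":0,"y":6,"z":0.1,"jaw":0.5},{"ax":0,"ay":0,"az":0,"x":0,"y":7,"z":0.1,"jaw":0.5},{"ax":0,"ay":0,"az":0,"x":0,"y":8,"z":0.1,"jaw":0.5},{"ax":0,"ay":0,"az":0,"x":0,"y":9,"z":0.1,"jaw":0.5},{"ax":0,"ay":0,"az":0,"x":0,"y":9.4,"z":0.1,"jaw":0.5}]'
```

```text
time_s: 2.6
ee_pos: [0.53, -0.2299, 0.1569]
ee_rot: [0.576, -0.41, 0.412, -0.575]
ft_force: [-19.3, 14.9, 60.6]
gripper_width: 0.0428
```

```bash
python3 -m jog '[{"ax":0,"ay":0,"az":0,"x":0,"y":-1,"z":0,"jaw":0.5},{"ax":0,"ay":0,"az":0,"x":0,"y":-2,"z":0,"jaw":0.5},{"ax":0,"ay":0,"az":0,"x":0,"y":-2,"z":0,"jaw":0.5},{"ax":0,"ay":0,"az":0,"x":0,"y":-2,"z":0,"jaw":0.5},{"ax":0,"ay":0,"az":0,"x":0,"y":-2,"z":0,"jaw":0.5},{"ax":0,"ay":0,"az":0,"x":0,"y":-2,"z":0,"jaw":0.5},{"ax":0,"ay":0,"az":0,"x":0,"y":-2,"z":0,"jaw":0.5},{"ax":0,"ay":0,"az":0,"x":0,"y":-2,"z":0,"jaw":0.5}]'
python3 - <<'E'
from h import *
t=shot('top','t2');print(arm.observe()['torque'])
cv2.imwrite('pics/t2c.png',cv2.resize(t['img'][90:290,340:540],(600,600))[:,:,::-1])
E
```

```text
time_s: 3.4
ee_pos: [0.5297, -0.2295, 0.1753]
ee_rot: [0.576, -0.411, 0.411, -0.575]
ft_force: [0.3, -0.5, 0.7]
gripper_width: 0.0425
[-0.01950851 -0.04848519 -0.02256617]
```

View pics/t2c.png

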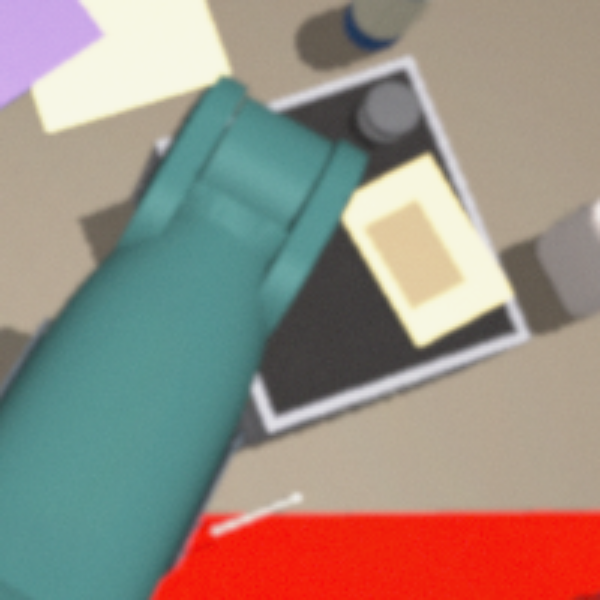

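The contact came with the tips below bar level. It pushed up and outward, so it was most likely the back of the inner finger on the chest's top edge. I'll shift 7 mm outward, narrow the jaws and go down less far.

```bash
python3 -m jog '[{"ax":0,"ay":0,"az":0,"x":-0.7,"y":0,"z":0.1,"jaw":0.4},{"ax":0,"ay":0,"az":0,"x":-0.7,"y":0,"z":0.1,"jaw":0.4},{"ax":0,"ay":0,"az":0,"x":-0.7,"y":0.3,"z":0.1,"jaw":0.4},{"ax":0,"ay":0,"az":0,"x":-0.7,"y":0.6,"z":0.1,"jaw":0.4},{"ax":0,"ay":0,"az":0,"x":-0.7,"y":0.9,"z":0.1,"jaw":0.4},{"ax":0,"ay":0,"az":0,"x":-0.7,"y":1.1,"z":0.1,"jaw":0.4},{"ax":0,"ay":0,"az":0,"x":-0.7,"y":1.3,"z":0.1,"jaw":0.4},{"ax":0,"ay":0,"az":0,"x":-0.7,"y":1.3,"z":0.1,"jaw":0.4}]'
```

```text
time_s: 4.25
ee_pos: [0.5283, -0.2226, 0.1622]
ee_rot: [0.575, -0.411, 0.411, -0.575]
ft_force: [-0.0, 0.0, 1.0]
gripper_width: 0.0341
```

Clear. I close on the bar.

```bash
python3 -m jog '[{"ax":0,"ay":0,"az":0,"x":0,"y":0.3,"z":0,"jaw":0.4},{"ax":0,"ay":0,"az":0,"x":0,"y":0.3,"z":0,"jaw":0},{"ax":0,"ay":0,"az":0,"x":0,"y":0.3,"z":0,"jaw":0},{"ax":0,"ay":0,"az":0,"x":0,"y":0.3,"z":0,"jaw":0},{"ax":0,"ay":0,"az":0,"x":0,"y":0.3,"z":0,"jaw":0},{"ax":0,"ay":0,"az":0,"x":0,"y":0.3,"z":0,"jaw":0},{"ax":0,"ay":0,"az":0,"x":0,"y":0.3,"z":0,"jaw":0},{"ax":0,"ay":0,"az":0,"x":0,"y":0.3,"z":0,"jaw":0}]'
```

```text
time_s: 5.05
ee_pos: [0.5286, -0.2227, 0.1598]
ee_rot: [-0.575, 0.411, -0.411, 0.576]
ft_force: [0.4, -1.7, 5.8]
gripper_width: 0.0075
```

```bash
python3 -m jog '[{"ax":0,"ay":0,"az":0,"x":-1,"y":0,"z":0,"jaw":0},{"ax":0,"ay":0,"az":0,"x":-3,"y":0,"z":0,"jaw":0},{"ax":0,"ay":0,"az":0,"x":-5.5,"y":0,"z":0,"jaw":0},{"ax":0,"ay":0,"az":0,"x":-8,"y":0,"z":0,"jaw":0},{"ax":0,"ay":0,"az":0,"x":-10.5,"y":0,"z":0,"jaw":0},{"ax":0,"ay":0,"az":0,"x":-13,"y":0,"z":0,"jaw":0},{"ax":0,"ay":0,"az":0,"x":-14.5,"y":0,"z":0,"jaw":0},{"ax":0,"ay":0,"az":0,"x":-14.5,"y":0,"z":0,"jaw":0}]'
python3 - <<'E'
from h import *
t=shot('top','t3');s=shot('side','s3')
o=np.hstack([cv2.resize(t['img'][90:290,310:520],(400,381)),cv2.resize(s['img'][60:240,230:420],(400,381))])
cv2.imwrite('pics/ts3.png',o[:,:,::-1])
E
```

```text
time_s: 5.85
ee_pos: [0.4809, -0.0835, 0.1598]
ee_rot: [-0.575, 0.41, -0.41, 0.576]
ft_force: [0.5, 1.6, 6.1]
gripper_width: 0.0077
```

View pics/ts3.png

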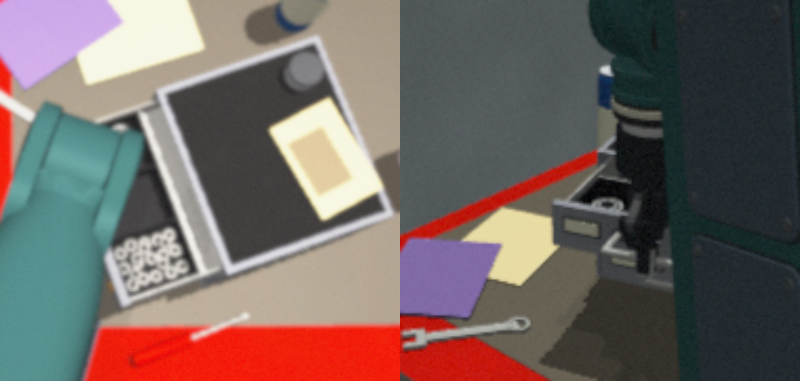

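The drawer is out by about 0.15 m. Bearings are in the left bin (120,135), nuts in the right bin (150,265), and the middle bin (145,190) is empty. I let go, lift and head for the gear.

```bash
python3 -m jog '[{"ax":0,"ay":0,"az":0,"x":0,"y":0,"z":0,"jaw":0.4},{"ax":0,"ay":0,"az":0,"x":0,"y":0,"z":0,"jaw":0.4},{"ax":0,"ay":0,"az":0,"x":0,"y":0,"z":0,"jaw":0.4},{"ax":0,"ay":0,"az":0,"x":0,"y":-3,"z":0,"jaw":0.4},{"ax":0,"ay":0,"az":0,"x":0,"y":-8,"z":0,"jaw":0.4},{"ax":0,"ay":0,"az":0,"x":0,"y":-13,"z":0,"jaw":0.5},{"ax":0,"ay":0,"az":0,"x":-5,"y":-14,"z":0,"jaw":0.6},{"ax":0,"ay":0,"az":0,"x":-10,"y":-14,"z":0,"jaw":0.6}]'
python3 - <<'E'
from h import *
to([.4775,.1905,.15],[-.324,.946])
E
```

```text
time_s: 6.75
ee_pos: [0.4498, 0.0082, 0.3011]
ee_rot: [-0.574, 0.411, -0.413, 0.575]
ft_force: [1.4, 0.3, -0.3]
gripper_width: 0.051
{'x': np.float64(-16.38), 'y': np.float64(15.11), 'z': np.float64(8.45)} rotvec [-1.000e-01  1.799e+02 -2.000e-01]
{'x': np.float64(-16.38), 'y': np.float64(15.11), 'z': np.float64(8.45)} rotvec [-0.2 -0.1  0.1]
```

```bash
python3 -m jog '[{"ax":0,"ay":0,"az":0,"x":-5,"y":0,"z":2.5,"jaw":0.6},{"ax":0,"ay":0,"az":0,"x":-9,"y":2,"z":5,"jaw":0.6},{"ax":0,"ay":0,"az":0,"x":-13,"y":5,"z":7,"jaw":0.6},{"ax":0,"ay":0,"az":0,"x":-16.2,"y":9,"z":8.4,"jaw":0.6},{"ax":0,"ay":0,"az":0,"x":-16.2,"y":13,"z":8.4,"jaw":0.6},{"ax":0,"ay":0,"az":0,"x":-16.2,"y":17,"z":8.4,"jaw":0.6},{"ax":0,"ay":0,"az":0,"x":-16.2,"y":20,"z":8.4,"jaw":0.6},{"ax":0,"ay":0,"az":0,"x":-16.2,"y":20,"z":8.4,"jaw":0.6}]'
python3 - <<'E'
from h import *
np.set_printoptions(precision=4,suppress=True)
to([.4775,.1905,.019],[-.324,.946])
t=shot('top','t4');s=shot('side','s4')
o=np.hstack([cv2.resize(t['img'][100:260,340:500],(400,400),interpolation=cv2.INTER_CUBIC),cv2.resize(s['img'][200:330,200:330],(400,400),interpolation=cv2.INTER_CUBIC)])
cv2.imwrite('pics/ts4.png',o[:,:,::-1])
y=np.array([.946,.324]);p=np.array([-.324,.946]);f=np.array([.546,-.268])
for n,c in(('top',t),('side',s)):
    P=cloud(c);d=P[...,:2]-f;a=d@p;b=d@y
    # floor of the empty bin: profile along lateral and outward of height
    for nm,lo in (('lat@out.08',(abs(a-.08)<.03,b)),('out@lat0',(abs(b)<.025,a))):
        m,k=lo; print(n,nm)
        rng=np.arange(-.07,.071,.005) if nm[0]=='l' else np.arange(-.0,.165,.005)
        print([(round(r*1000),int(1000*np.median(P[...,2][m&(abs(k-r)<.0025)])) if (m&(abs(k-r)<.0025)).any() else None) for r in rng])
E
```

```text
time_s: 7.55
ee_pos: [0.4737, 0.1882, 0.0963]
ee_rot: [0.577, -0.412, 0.409, -0.574]
ft_force: [0.3, -0.5, 0.1]
gripper_width: 0.0509
{'x': np.float64(-0.09), 'y': np.float64(7.73), 'z': np.float64(0.48)} rotvec [  -0.1 -180.    -0.6]
{'x': np.float64(-0.09), 'y': np.float64(7.73), 'z': np.float64(0.48)} rotvec [ 0.4  0.  -0. ]
top lat@out.08
[(-70, 165), (-65, 160), (-60, 159), (-55, 156), (-50, 151), (-45, 173), (-40, 180), (-35, 150), (-30, 150), (-25, 151), (-20, 149), (-15, 151), (-10, 149), (-5, 149), (0, 149), (5, 149), (10, 149), (15, 149), (20, 150), (25, 150), (30, 149), (35, 151), (40, 170), (45, 179), (50, 153), (55, 151), (60, 152), (65, 152), (70, 153)]
top out@lat0
[(0, 148), (5, 148), (10, 148), (15, 148), (20, None), (25, 180), (30, 170), (35, 150), (40, 151), (45, 149), (50, 150), (55, 150), (60, 150), (65, 149), (70, 149), (75, 149), (80, 149), (85, 150), (90, 151), (95, 150), (100, 149), (105, 149), (110, 150), (115, 151), (120, 152), (125, 150), (130, 150), (135, 179), (140, 4), (145, 195), (150, 195), (155, 159), (160, 0)]
side lat@out.08
[(-70, 1), (-65, 1), (-60, 0), (-55, 0), (-50, 0), (-45, 171), (-40, 1), (-35, 0), (-30, 0), (-25, 0), (-20, 0), (-15, 0), (-10, 0), (-5, 0), (0, 0), (5, 0), (10, 0), (15, 0), (20, 0), (25, 0), (30, 0), (35, 0), (40, 168), (45, 0), (50, 0), (55, 0), (60, 0), (65, 0), (70, 0)]
side out@lat0
[(0, 0), (5, 0), (10, 0), (15, 0), (20, 2), (25, 165), (30, 155), (35, 50), (40, 47), (45, 47), (50, 0), (55, 0), (60, 0), (65, 0), (70, 0), (75, 0), (80, 0), (85, 0), (90, 0), (95, 0), (100, 0), (105, 0), (110, 0), (115, 0), (120, 0), (125, 0), (130, 0), (135, 1), (140, 2), (145, 179), (150, 174), (155, 0), (160, 0)]
```

View pics/ts4.png

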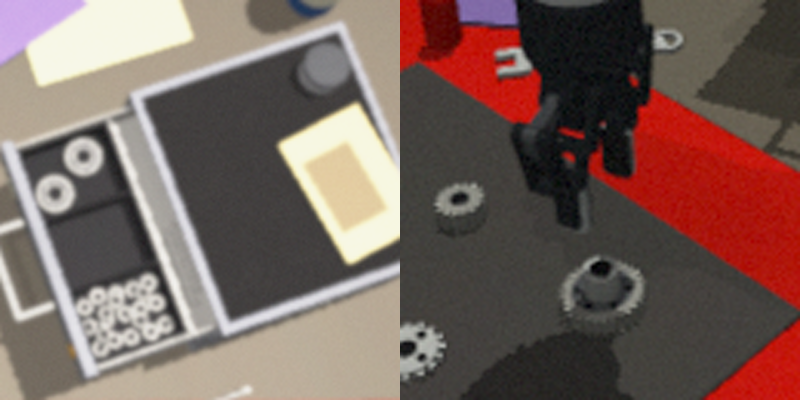

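```bash
python3 -m jog '[{"ax":0,"ay":0,"az":0,"x":0,"y":1,"z":0.1,"jaw":0.6},{"ax":0,"ay":0,"az":0,"x":0,"y":2,"z":0.2,"jaw":0.6},{"ax":0,"ay":0,"az":0,"x":0,"y":3,"z":0.2,"jaw":0.6},{"ax":0,"ay":0,"az":0,"x":0,"y":4,"z":0.2,"jaw":0.6},{"ax":0,"ay":0,"az":0,"x":0,"y":4.5,"z":0.2,"jaw":0.6},{"ax":0,"ay":0,"az":0,"x":0,"y":5,"z":0.2,"jaw":0.6},{"ax":0,"ay":0,"az":0,"x":0,"y":5,"z":0.2,"jaw":0.6},{"ax":0,"ay":0,"az":0,"x":0,"y":5,"z":0.2,"jaw":0.6}]'
python3 - <<'E'
from h import *
to([.4775,.1905,.019],[-.324,.946])
E
```

```text
time_s: 8.45
ee_pos: [0.4779, 0.1894, 0.0496]
ee_rot: [-0.575, 0.411, -0.411, 0.576]
ft_force: [-0.9, -0.4, -0.0]
gripper_width: 0.051
{'x': np.float64(-0.12), 'y': np.float64(3.06), 'z': np.float64(-0.01)} rotvec [   0. -180.    0.]
{'x': np.float64(-0.12), 'y': np.float64(3.06), 'z': np.float64(-0.01)} rotvec [-0.  0.  0.]
```

```bash
python3 -m jog '[{"ax":0,"ay":0,"az":0,"x":-0.1,"y":1,"z":0,"jaw":0.6},{"ax":0,"ay":0,"az":0,"x":-0.1,"y":2,"z":0,"jaw":0.6},{"ax":0,"ay":0,"az":0,"x":-0.1,"y":2.5,"z":0,"jaw":0.6},{"ax":0,"ay":0,"az":0,"x":-0.1,"y":3,"z":0,"jaw":0.6},{"ax":0,"ay":0,"az":0,"x":-0.1,"y":3,"z":0,"jaw":0},{"ax":0,"ay":0,"az":0,"x":-0.1,"y":3,"z":0,"jaw":0},{"ax":0,"ay":0,"az":0,"x":-0.1,"y":3,"z":0,"jaw":0},{"ax":0,"ay":0,"az":0,"x":-0.1,"y":3,"z":0,"jaw":0}]'
```

```text
time_s: 9.25
ee_pos: [0.4776, 0.1903, 0.0197]
ee_rot: [-0.575, 0.411, -0.411, 0.576]
ft_force: [-1.1, -1.7, 2.6]
gripper_width: 0.0234
```

```bash
python3 -m jog '[{"ax":0,"ay":0,"az":0,"x":0,"y":0,"z":0,"jaw":0},{"ax":0,"ay":0,"az":0,"x":0,"y":-1,"z":0,"jaw":0},{"ax":0,"ay":0,"az":0,"x":0,"y":-3,"z":0,"jaw":0},{"ax":0,"ay":0,"az":0,"x":0,"y":-6,"z":0,"jaw":0},{"ax":0,"ay":0,"az":0,"x":0,"y":-10,"z":0,"jaw":0},{"ax":0,"ay":0,"az":0,"x":0,"y":-14,"z":0,"jaw":0},{"ax":0,"ay":0,"az":0,"x":0,"y":-18,"z":0,"jaw":0},{"ax":0,"ay":0,"az":0,"x":0,"y":-20,"z":0,"jaw":0}]'
python3 - <<'E'
from h import *
to([.5198,-.1914,.26],[-.324,.946])
s=shot('side','s5');cv2.imwrite('pics/s5c.png',cv2.resize(s['img'][90:290,160:360],(500,500))[:,:,::-1])
P=cloud(s);e=arm.observe()['ee_pos']
m=(np.hypot(P[...,0]-e[0],P[...,1]-e[1])<.045)&(P[...,2]<.25)&(P[...,2]>.1)
q=P[m];print(e,len(q),np.percentile(q[:,2],[0.5,2,5]));print([(z,q[abs(q[:,2]-z)<.004].mean(0).round(4)) for z in (.205,.213)])
E
```

```text
time_s: 10.05
ee_pos: [0.478, 0.1905, 0.2234]
ee_rot: [-0.574, 0.41, -0.412, 0.577]
ft_force: [-0.1, 0.3, -3.2]
gripper_width: 0.0239
{'x': np.float64(37.48), 'y': np.float64(-3.69), 'z': np.float64(-8.44)} rotvec [   0.  -179.9    0.3]
{'x': np.float64(37.48), 'y': np.float64(-3.69), 'z': np.float64(-8.44)} rotvec [-0.2  0.   0. ]
[0.47871257 0.1907156  0.2250387 ] 670 [0.20739045 0.20839107 0.21004073]
[(0.205, array([0.4621, 0.2024, 0.2082])), (0.213, array([0.4615, 0.2041, 0.2129]))]
```

View pics/s5c.png

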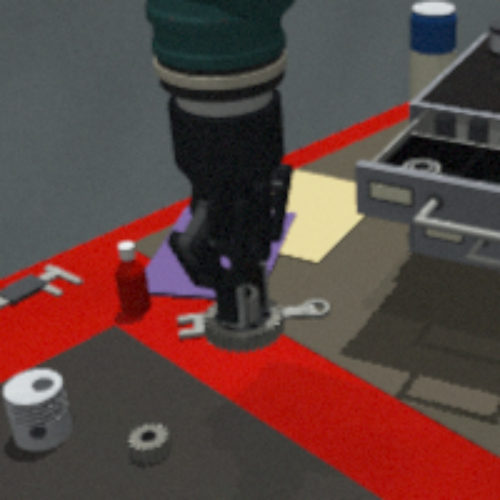

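The gear is held level (about (240,330) in the crop), with its underside about 18 mm below the TCP. Next I carry it over the bin.

```bash
python3 -m jog '[{"ax":0,"ay":0,"az":0,"x":1,"y":-2.5,"z":-0.2,"jaw":0},{"ax":0,"ay":0,"az":0,"x":4,"y":-4,"z":-0.9,"jaw":0},{"ax":0,"ay":0,"az":0,"x":8.5,"y":-4,"z":-1.9,"jaw":0},{"ax":0,"ay":0,"az":0,"x":13,"y":-4,"z":-2.9,"jaw":0},{"ax":0,"ay":0,"az":0,"x":17.5,"y":-4,"z":-3.9,"jaw":0},{"ax":0,"ay":0,"az":0,"x":22,"y":-4,"z":-4.9,"jaw":0},{"ax":0,"ay":0,"az":0,"x":25,"y":-4,"z":-5.6,"jaw":0},{"ax":0,"ay":0,"az":0,"x":27,"y":-4,"z":-6.1,"jaw":0}]' && python3 -m jog '[{"ax":0,"ay":0,"az":0,"x":3,"y":0,"z":-0.7,"jaw":0},{"ax":0,"ay":0,"az":0,"x":6,"y":0,"z":-1.3,"jaw":0},{"ax":0,"ay":0,"az":0,"x":8.5,"y":0,"z":-1.9,"jaw":0},{"ax":0,"ay":0,"az":0,"x":10.5,"y":0,"z":-2.3,"jaw":0},{"ax":0,"ay":0,"az":0,"x":10.5,"y":0,"z":-2.3,"jaw":0},{"ax":0,"ay":0,"az":0,"x":10.5,"y":0,"z":-2.3,"jaw":0},{"ax":0,"ay":0,"az":0,"x":10.5,"y":0,"z":-2.3,"jaw":0},{"ax":0,"ay":0,"az":0,"x":10.5,"y":0,"z":-2.3,"jaw":0}]'
python3 - <<'E'
from h import *
to([.5198,-.1914,.172],[-.324,.946])
E
```

```text
time_s: 10.9
ee_pos: [0.5072, -0.0871, 0.259]
ee_rot: [0.575, -0.412, 0.411, -0.575]
ft_force: [0.9, 0.4, -4.3]
gripper_width: 0.0237
time_s: 11.7
ee_pos: [0.5198, -0.1908, 0.2595]
ee_rot: [-0.576, 0.411, -0.411, 0.576]
ft_force: [-0.0, 0.1, -3.6]
gripper_width: 0.0238
{'x': np.float64(0.06), 'y': np.float64(8.75), 'z': np.float64(-0.02)} rotvec [  -0.  -179.9    0. ]
{'x': np.float64(0.06), 'y': np.float64(8.75), 'z': np.float64(-0.02)} rotvec [-0.   0.1 -0. ]
```

```bash
python3 -m jog '[{"ax":0,"ay":0,"az":0,"x":0,"y":1,"z":0,"jaw":0},{"ax":0,"ay":0,"az":0,"x":0,"y":2.5,"z":0,"jaw":0},{"ax":0,"ay":0,"az":0,"x":0,"y":4,"z":0,"jaw":0},{"ax":0,"ay":0,"az":0,"x":0,"y":5.5,"z":0,"jaw":0},{"ax":0,"ay":0,"az":0,"x":0,"y":7,"z":0,"jaw":0},{"ax":0,"ay":0,"az":0,"x":0,"y":8,"z":0,"jaw":0},{"ax":0,"ay":0,"az":0,"x":0,"y":8.5,"z":0,"jaw":0},{"ax":0,"ay":0,"az":0,"x":0,"y":8.5,"z":0,"jaw":0}]'
python3 -m jog '[{"ax":0,"ay":0,"az":0,"x":0,"y":0.1,"z":0,"jaw":0},{"ax":0,"ay":0,"az":0,"x":0,"y":0.2,"z":0,"jaw":0},{"ax":0,"ay":0,"az":0,"x":0,"y":0.2,"z":0,"jaw":0},{"ax":0,"ay":0,"az":0,"x":0,"y":0.3,"z":0,"jaw":0},{"ax":0,"ay":0,"az":0,"x":0,"y":0.3,"z":0,"jaw":0},{"ax":0,"ay":0,"az":0,"x":0,"y":0.3,"z":0,"jaw":0},{"ax":0,"ay":0,"az":0,"x":0,"y":0.3,"z":0,"jaw":0},{"ax":0,"ay":0,"az":0,"x":0,"y":0.3,"z":0,"jaw":0}]'
```

```text
time_s: 12.5
ee_pos: [0.5197, -0.1914, 0.174]
ee_rot: [0.576, -0.411, 0.411, -0.575]
ft_force: [0.4, -0.5, -2.6]
gripper_width: 0.0235
time_s: 13.3
ee_pos: [0.5199, -0.1916, 0.1715]
ee_rot: [-0.575, 0.411, -0.411, 0.575]
ft_force: [-0.1, 0.0, -2.3]
gripper_width: 0.0239
```

```bash
python3 -m jog '[{"ax":0,"ay":0,"az":0,"x":0,"y":0.1,"z":0,"jaw":0},{"ax":0,"ay":0,"az":0,"x":0,"y":0.1,"z":0,"jaw":0},{"ax":0,"ay":0,"az":0,"x":0,"y":0.2,"z":0,"jaw":0},{"ax":0,"ay":0,"az":0,"x":0,"y":0.2,"z":0,"jaw":0},{"ax":0,"ay":0,"az":0,"x":0,"y":0.2,"z":0,"jaw":0},{"ax":0,"ay":0,"az":0,"x":0,"y":0.2,"z":0,"jaw":0},{"ax":0,"ay":0,"az":0,"x":0,"y":0.2,"z":0,"jaw":0},{"ax":0,"ay":0,"az":0,"x":0,"y":0.2,"z":0,"jaw":0}]'
```

```text
time_s: 14.1
ee_pos: [0.5199, -0.1916, 0.1695]
ee_rot: [-0.575, 0.411, -0.411, 0.576]
ft_force: [0.4, -0.0, -3.6]
gripper_width: 0.0239
```

```bash
python3 -m jog '[{"ax":0,"ay":0,"az":0,"x":0,"y":0.1,"z":0,"jaw":0},{"ax":0,"ay":0,"az":0,"x":0,"y":0.1,"z":0,"jaw":0},{"ax":0,"ay":0,"az":0,"x":0,"y":0.1,"z":0,"jaw":0},{"ax":0,"ay":0,"az":0,"x":0,"y":0.1,"z":0,"jaw":0},{"ax":0,"ay":0,"az":0,"x":0,"y":0.1,"z":0,"jaw":0},{"ax":0,"ay":0,"az":0,"x":0,"y":0.1,"z":0,"jaw":0},{"ax":0,"ay":0,"az":0,"x":0,"y":0.1,"z":0,"jaw":0},{"ax":0,"ay":0,"az":0,"x":0,"y":0.1,"z":0,"jaw":0}]';python3 -m jog '[{"ax":0,"ay":0,"az":0,"x":0,"y":0.1,"z":0,"jaw":0},{"ax":0,"ay":0,"az":0,"x":0,"y":0.1,"z":0,"jaw":0},{"ax":0,"ay":0,"az":0,"x":0,"y":0.1,"z":0,"jaw":0},{"ax":0,"ay":0,"az":0,"x":0,"y":0.1,"z":0,"jaw":0},{"ax":0,"ay":0,"az":0,"x":0,"y":0.1,"z":0,"jaw":0},{"ax":0,"ay":0,"az":0,"x":0,"y":0.1,"z":0,"jaw":0},{"ax":0,"ay":0,"az":0,"x":0,"y":0.1,"z":0,"jaw":0},{"ax":0,"ay":0,"az":0,"x":0,"y":0.1,"z":0,"jaw":0}]'
```

```text
time_s: 14.9
ee_pos: [0.5199, -0.1916, 0.1685]
ee_rot: [-0.575, 0.411, -0.411, 0.576]
ft_force: [-0.7, 0.4, -3.9]
gripper_width: 0.0234
time_s: 15.7
ee_pos: [0.5199, -0.1916, 0.1675]
ee_rot: [-0.575, 0.411, -0.411, 0.575]
ft_force: [-0.5, 0.0, -4.0]
gripper_width: 0.0238
```

```bash
python3 -m jog '[{"ax":0,"ay":0,"az":0,"x":0,"y":0.1,"z":0,"jaw":0},{"ax":0,"ay":0,"az":0,"x":0,"y":0.1,"z":0,"jaw":0},{"ax":0,"ay":0,"az":0,"x":0,"y":0.1,"z":0,"jaw":0},{"ax":0,"ay":0,"az":0,"x":0,"y":0.1,"z":0,"jaw":0},{"ax":0,"ay":0,"az":0,"x":0,"y":0.1,"z":0,"jaw":0},{"ax":0,"ay":0,"az":0,"x":0,"y":0.1,"z":0,"jaw":0},{"ax":0,"ay":0,"az":0,"x":0,"y":0.1,"z":0,"jaw":0},{"ax":0,"ay":0,"az":0,"x":0,"y":0.1,"z":0,"jaw":0}]'
```

```text
time_s: 16.5
ee_pos: [0.52, -0.1918, 0.1672]
ee_rot: [0.576, -0.41, 0.411, -0.575]
ft_force: [-2.8, 0.3, 6.7]
gripper_width: 0.0235
```

```bash
python3 -m jog '[{"ax":0,"ay":0,"az":0,"x":0,"y":0.1,"z":0,"jaw":0},{"ax":0,"ay":0,"az":0,"x":0,"y":0.1,"z":0,"jaw":0},{"ax":0,"ay":0,"az":0,"x":0,"y":0.1,"z":0,"jaw":0},{"ax":0,"ay":0,"az":0,"x":0,"y":0.1,"z":0,"jaw":0},{"ax":0,"ay":0,"az":0,"x":0,"y":0.1,"z":0,"jaw":0},{"ax":0,"ay":0,"az":0,"x":0,"y":0.1,"z":0,"jaw":0},{"ax":0,"ay":0,"az":0,"x":0,"y":0.1,"z":0,"jaw":0},{"ax":0,"ay":0,"az":0,"x":0,"y":0.1,"z":0,"jaw":0}]'
```

```text
time_s: 17.3
ee_pos: [0.5202, -0.1922, 0.1671]
ee_rot: [0.576, -0.41, 0.412, -0.575]
ft_force: [-5.6, -0.4, 17.2]
gripper_width: 0.0241
```

It is on the floor, at the height expected. I relieve the pressure, open and lift.

```bash
python3 -m jog '[{"ax":0,"ay":0,"az":0,"x":0,"y":-0.1,"z":0,"jaw":0},{"ax":0,"ay":0,"az":0,"x":0,"y":-0.1,"z":0,"jaw":0.5},{"ax":0,"ay":0,"az":0,"x":0,"y":-0.1,"z":0,"jaw":0.5},{"ax":0,"ay":0,"az":0,"x":0,"y":-0.1,"z":0,"jaw":0.5},{"ax":0,"ay":0,"az":0,"x":0,"y":-0.1,"z":0,"jaw":0.5},{"ax":0,"ay":0,"az":0,"x":0,"y":-2,"z":0,"jaw":0.5},{"ax":0,"ay":0,"az":0,"x":0,"y":-6,"z":0,"jaw":0.5},{"ax":0,"ay":0,"az":0,"x":0,"y":-11,"z":0,"jaw":0.5}]' && python3 -m jog '[{"ax":0,"ay":0,"az":0,"x":-4,"y":-2,"z":0,"jaw":0.4},{"ax":0,"ay":0,"az":0,"x":-8,"y":-2,"z":0,"jaw":0.4},{"ax":0,"ay":0,"az":0,"x":-12,"y":-2,"z":0,"jaw":0.4},{"ax":0,"ay":0,"az":0,"x":-16,"y":-2,"z":0,"jaw":0.4},{"ax":0,"ay":0,"az":0,"x":-20,"y":-2,"z":0,"jaw":0.4},{"ax":0,"ay":0,"az":0,"x":-24,"y":-2,"z":0,"jaw":0.4},{"ax":0,"ay":0,"az":0,"x":-28,"y":-2,"z":0,"jaw":0.4},{"ax":0,"ay":0,"az":0,"x":-28,"y":-2,"z":0,"jaw":0.4}]'
python3 - <<'E'
from h import *
t=shot('top','t6')
cv2.imwrite('pics/t6c.png',cv2.resize(t['img'][130:250,330:450],(500,500),interpolation=cv2.INTER_CUBIC)[:,:,::-1])
y=np.array([.946,.324]);p=np.array([-.324,.946]);f=np.array([.546,-.268])
P=cloud(t);d=P[...,:2]-f;a=d@p;b=d@y
m=(abs(a-.081)<.045)&(abs(b)<.032)&(P[...,2]>.174)&(P[...,2]<.2);print('hub',m.sum(),a[m].mean(),b[m].mean(),np.median(P[...,2][m]))
m=(abs(a-.081)<.045)&(abs(b)<.034)&(P[...,2]>.157)&(P[...,2]<.17);print('rim z',np.median(P[...,2][m]),a[m].mean(),b[m].mean())
m=(a>.14)&(a<.23)&(abs(b)<.03)&(P[...,2]>.168)&(P[...,2]<.184)&(a>.17);print('bar',m.sum(),np.median(a[m]),np.median(b[m]))
o=.531-.5286
print(arm.observe()['ee_pos']);to([.4809,-.0835,.28],[-.324,.946])
E
```

```text
time_s: 18.1
ee_pos: [0.5191, -0.1912, 0.2756]
ee_rot: [0.576, -0.412, 0.41, -0.575]
ft_force: [1.6, -0.9, 1.6]
gripper_width: 0.0428
time_s: 18.9
ee_pos: [0.4273, 0.0764, 0.2959]
ee_rot: [-0.576, 0.41, -0.41, 0.577]
ft_force: [-0.4, -0.4, -0.4]
gripper_width: 0.0339
hub 69 0.08531151719748144 0.0007036303755702473 0.1836221776373078
rim z 0.1638994093661197 0.085540638429682 0.00010185256284243738
bar 72 0.19851323999576226 -3.16850958969407e-05
[0.42822789 0.07482339 0.29571419]
{'x': np.float64(16.68), 'y': np.float64(1.57), 'z': np.float64(-0.22)} rotvec [   0.  -179.8    0. ]
{'x': np.float64(16.68), 'y': np.float64(1.57), 'z': np.float64(-0.22)} rotvec [-0.   0.2  0. ]
```

View pics/t6c.png

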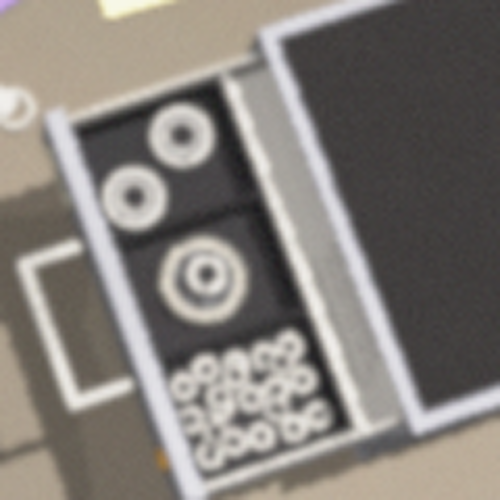

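The gear lies flat in the middle bin, hub at (205,275). The measured hub top of 0.184 and rim of 0.164 fit a floor at 0.149. To keep the fingers away from the chest edge, I'll push the bar home with shut fingers from outside.

```bash
python3 -m jog '[{"ax":0,"ay":0,"az":0,"x":4,"y":0,"z":0,"jaw":0},{"ax":0,"ay":0,"az":0,"x":8,"y":0,"z":0,"jaw":0},{"ax":0,"ay":0,"az":0,"x":12,"y":0,"z":0,"jaw":0},{"ax":0,"ay":0,"az":0,"x":12,"y":3,"z":0,"jaw":0},{"ax":0,"ay":0,"az":0,"x":12,"y":7,"z":0,"jaw":0},{"ax":0,"ay":0,"az":0,"x":12,"y":11,"z":0,"jaw":0},{"ax":0,"ay":0,"az":0,"x":12,"y":14,"z":0,"jaw":0},{"ax":0,"ay":0,"az":0,"x":12,"y":14,"z":0,"jaw":0}]'
python3 -m jog '[{"ax":0,"ay":0,"az":0,"x":0.5,"y":0,"z":0,"jaw":0},{"ax":0,"ay":0,"az":0,"x":1,"y":0,"z":0,"jaw":0},{"ax":0,"ay":0,"az":0,"x":1.5,"y":0,"z":0,"jaw":0},{"ax":0,"ay":0,"az":0,"x":2,"y":0,"z":0,"jaw":0},{"ax":0,"ay":0,"az":0,"x":2.5,"y":0,"z":0,"jaw":0},{"ax":0,"ay":0,"az":0,"x":3,"y":0,"z":0,"jaw":0},{"ax":0,"ay":0,"az":0,"x":3.5,"y":0,"z":0,"jaw":0},{"ax":0,"ay":0,"az":0,"x":4,"y":0,"z":0,"jaw":0}]'
```

```text
time_s: 19.75
ee_pos: [0.4661, -0.0408, 0.1525]
ee_rot: [0.576, -0.413, 0.409, -0.574]
ft_force: [-0.9, 0.3, 0.1]
gripper_width: -0.0001
time_s: 20.55
ee_pos: [0.481, -0.0784, 0.1556]
ee_rot: [-0.575, 0.411, -0.411, 0.576]
ft_force: [-0.0, 3.2, 2.0]
gripper_width: -0.0002
```

```bash
python3 -m jog '[{"ax":0,"ay":0,"az":0,"x":1,"y":0,"z":0,"jaw":0},{"ax":0,"ay":0,"az":0,"x":2.3,"y":0,"z":0,"jaw":0},{"ax":0,"ay":0,"az":0,"x":3.8,"y":0,"z":0,"jaw":0},{"ax":0,"ay":0,"az":0,"x":5.3,"y":0,"z":0,"jaw":0},{"ax":0,"ay":0,"az":0,"x":6.8,"y":0,"z":0,"jaw":0},{"ax":0,"ay":0,"az":0,"x":8.2,"y":0,"z":0,"jaw":0},{"ax":0,"ay":0,"az":0,"x":9.4,"y":0,"z":0,"jaw":0},{"ax":0,"ay":0,"az":0,"x":10.4,"y":0,"z":0,"jaw":0}]'
python3 -m jog '[{"ax":0,"ay":0,"az":0,"x":0.3,"y":0,"z":0,"jaw":0},{"ax":0,"ay":0,"az":0,"x":0.6,"y":0,"z":0,"jaw":0},{"ax":0,"ay":0,"az":0,"x":0.9,"y":0,"z":0,"jaw":0},{"ax":0,"ay":0,"az":0,"x":1.2,"y":0,"z":0,"jaw":0},{"ax":0,"ay":0,"az":0,"x":1.4,"y":0,"z":0,"jaw":0},{"ax":0,"ay":0,"az":0,"x":1.6,"y":0,"z":0,"jaw":0},{"ax":0,"ay":0,"az":0,"x":1.8,"y":0,"z":0,"jaw":0},{"ax":0,"ay":0,"az":0,"x":2,"y":0,"z":0,"jaw":0}]'
```

```text
time_s: 21.35
ee_pos: [0.5149, -0.1776, 0.1553]
ee_rot: [0.575, -0.411, 0.411, -0.575]
ft_force: [-0.6, 3.4, 1.0]
gripper_width: 0.0
time_s: 22.15
ee_pos: [0.5212, -0.1955, 0.1554]
ee_rot: [-0.576, 0.411, -0.411, 0.576]
ft_force: [-0.7, 1.1, -1.1]
gripper_width: -0.0001
```

```bash
python3 -m jog '[{"ax":0,"ay":0,"az":0,"x":0.15,"y":0,"z":0,"jaw":0},{"ax":0,"ay":0,"az":0,"x":0.3,"y":0,"z":0,"jaw":0},{"ax":0,"ay":0,"az":0,"x":0.45,"y":0,"z":0,"jaw":0},{"ax":0,"ay":0,"az":0,"x":0.6,"y":0,"z":0,"jaw":0},{"ax":0,"ay":0,"az":0,"x":0.75,"y":0,"z":0,"jaw":0},{"ax":0,"ay":0,"az":0,"x":0.9,"y":0,"z":0,"jaw":0},{"ax":0,"ay":0,"az":0,"x":1,"y":0,"z":0,"jaw":0},{"ax":0,"ay":0,"az":0,"x":1,"y":0,"z":0,"jaw":0}]'
```

```text
time_s: 22.95
ee_pos: [0.5246, -0.2051, 0.1555]
ee_rot: [0.576, -0.411, 0.411, -0.575]
ft_force: [-1.2, 0.6, -0.8]
gripper_width: 0.0006
```

```bash
python3 -m jog '[{"ax":0,"ay":0,"az":0,"x":0.1,"y":0,"z":0,"jaw":0},{"ax":0,"ay":0,"az":0,"x":0.15,"y":0,"z":0,"jaw":0},{"ax":0,"ay":0,"az":0,"x":0.2,"y":0,"z":0,"jaw":0},{"ax":0,"ay":0,"az":0,"x":0.25,"y":0,"z":0,"jaw":0},{"ax":0,"ay":0,"az":0,"x":0.3,"y":0,"z":0,"jaw":0},{"ax":0,"ay":0,"az":0,"x":0.3,"y":0,"z":0,"jaw":0},{"ax":0,"ay":0,"az":0,"x":0.3,"y":0,"z":0,"jaw":0},{"ax":0,"ay":0,"az":0,"x":0.3,"y":0,"z":0,"jaw":0}]'
```

```text
time_s: 23.75
ee_pos: [0.5255, -0.2078, 0.1555]
ee_rot: [0.576, -0.411, 0.411, -0.575]
ft_force: [-1.1, 1.7, -0.2]
gripper_width: -0.0001
```

```bash
python3 -m jog '[{"ax":0,"ay":0,"az":0,"x":0.1,"y":0,"z":0,"jaw":0},{"ax":0,"ay":0,"az":0,"x":0.15,"y":0,"z":0,"jaw":0},{"ax":0,"ay":0,"az":0,"x":0.2,"y":0,"z":0,"jaw":0},{"ax":0,"ay":0,"az":0,"x":0.25,"y":0,"z":0,"jaw":0},{"ax":0,"ay":0,"az":0,"x":0.3,"y":0,"z":0,"jaw":0},{"ax":0,"ay":0,"az":0,"x":0.3,"y":0,"z":0,"jaw":0},{"ax":0,"ay":0,"az":0,"x":0.3,"y":0,"z":0,"jaw":0},{"ax":0,"ay":0,"az":0,"x":0.3,"y":0,"z":0,"jaw":0}]'
```

```text
time_s: 24.55
ee_pos: [0.5265, -0.2107, 0.1555]
ee_rot: [0.576, -0.411, 0.411, -0.575]
ft_force: [-1.1, 0.9, 0.2]
gripper_width: -0.0001
```

```bash
python3 -m jog '[{"ax":0,"ay":0,"az":0,"x":0.1,"y":0,"z":0,"jaw":0},{"ax":0,"ay":0,"az":0,"x":0.15,"y":0,"z":0,"jaw":0},{"ax":0,"ay":0,"az":0,"x":0.2,"y":0,"z":0,"jaw":0},{"ax":0,"ay":0,"az":0,"x":0.2,"y":0,"z":0,"jaw":0},{"ax":0,"ay":0,"az":0,"x":0.2,"y":0,"z":0,"jaw":0},{"ax":0,"ay":0,"az":0,"x":0.2,"y":0,"z":0,"jaw":0},{"ax":0,"ay":0,"az":0,"x":0.2,"y":0,"z":0,"jaw":0},{"ax":0,"ay":0,"az":0,"x":0.2,"y":0,"z":0,"jaw":0}]'
```

```text
time_s: 25.35
ee_pos: [0.527, -0.2125, 0.1555]
ee_rot: [0.576, -0.411, 0.411, -0.575]
ft_force: [0.2, 1.6, 0.7]
gripper_width: 0.0
```

```bash
python3 -m jog '[{"ax":0,"ay":0,"az":0,"x":0.1,"y":0,"z":0,"jaw":0},{"ax":0,"ay":0,"az":0,"x":0.15,"y":0,"z":0,"jaw":0},{"ax":0,"ay":0,"az":0,"x":0.2,"y":0,"z":0,"jaw":0},{"ax":0,"ay":0,"az":0,"x":0.25,"y":0,"z":0,"jaw":0},{"ax":0,"ay":0,"az":0,"x":0.3,"y":0,"z":0,"jaw":0},{"ax":0,"ay":0,"az":0,"x":0.3,"y":0,"z":0,"jaw":0},{"ax":0,"ay":0,"az":0,"x":0.3,"y":0,"z":0,"jaw":0},{"ax":0,"ay":0,"az":0,"x":0.3,"y":0,"z":0,"jaw":0}]'
```

```text
time_s: 26.15
ee_pos: [0.5278, -0.2148, 0.1555]
ee_rot: [-0.575, 0.411, -0.411, 0.576]
ft_force: [-1.9, 5.8, 2.6]
gripper_width: -0.0002
```

```bash
python3 -m jog '[{"ax":0,"ay":0,"az":0,"x":0.1,"y":0,"z":0,"jaw":0},{"ax":0,"ay":0,"az":0,"x":0.15,"y":0,"z":0,"jaw":0},{"ax":0,"ay":0,"az":0,"x":0.2,"y":0,"z":0,"jaw":0},{"ax":0,"ay":0,"az":0,"x":0.2,"y":0,"z":0,"jaw":0},{"ax":0,"ay":0,"az":0,"x":0.2,"y":0,"z":0,"jaw":0},{"ax":0,"ay":0,"az":0,"x":0.2,"y":0,"z":0,"jaw":0},{"ax":0,"ay":0,"az":0,"x":0.2,"y":0,"z":0,"jaw":0},{"ax":0,"ay":0,"az":0,"x":0.2,"y":0,"z":0,"jaw":0}]'
python3 - <<'E'
from h import *
t=shot('top','t7');s=shot('side','s7')
o=np.hstack([cv2.resize(t['img'][100:260,350:510],(400,400)),cv2.resize(s['img'][60:220,270:430],(400,400))])
cv2.imwrite('pics/ts7.png',o[:,:,::-1]); print(arm.observe()['ft_force'])
E
```

```text
time_s: 26.95
ee_pos: [0.5279, -0.215, 0.1554]
ee_rot: [-0.575, 0.412, -0.409, 0.577]
ft_force: [-4.6, 17.3, 8.5]
gripper_width: -0.0002
[-3.86050508 16.84880322  7.97968034]
```

View pics/ts7.png

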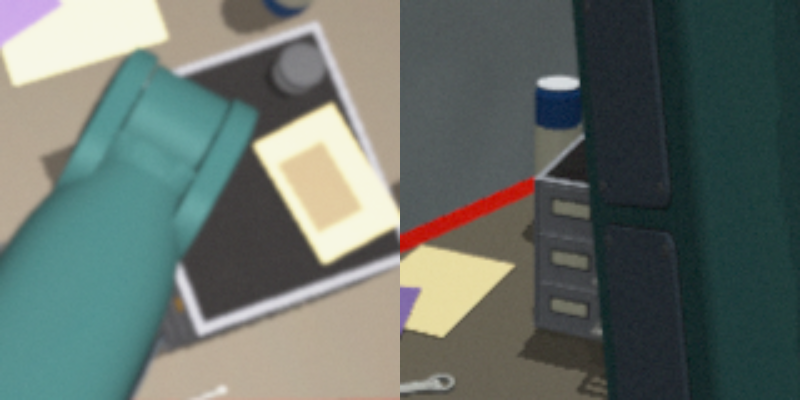

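The force rises against a stop and the drawer front looks flush with the others. I back off and check in the clear.

```bash
python3 -m jog '[{"ax":0,"ay":0,"az":0,"x":-1,"y":0,"z":0,"jaw":0},{"ax":0,"ay":0,"az":0,"x":-4,"y":0,"z":0,"jaw":0},{"ax":0,"ay":0,"az":0,"x":-8,"y":-3,"z":0,"jaw":0},{"ax":0,"ay":0,"az":0,"x":-12,"y":-6,"z":0,"jaw":0},{"ax":0,"ay":0,"az":0,"x":-16,"y":-9,"z":0,"jaw":0},{"ax":0,"ay":0,"az":0,"x":-20,"y":-12,"z":0,"jaw":0},{"ax":0,"ay":0,"az":0,"x":-24,"y":-12,"z":0,"jaw":0},{"ax":0,"ay":0,"az":0,"x":-28,"y":-12,"z":0,"jaw":0}]'
python3 - <<'E'
from h import *
t=shot('top','t8');s=shot('side','s8')
f=np.array([.546,-.268]);y=np.array([.946,.324]);p=np.array([-.324,.946])
for n in('0','8'):
    for v in('top','side'):
        P=cloud(load(v+'0' if n=='0' else v[0]+'8'));d=P[...,:2]-f;a=d@p;b=d@y
        m=(abs(a-.045)<.025)&(abs(b)<.04)&(P[...,2]>.165)&(P[...,2]<.19)
        q=(abs(a)<.02)&(abs(b+.06)<.03)&(P[...,2]>.16)&(P[...,2]<.195)
        print(n,v,'bar out',m.sum(),np.percentile(a[m],[25,50,75]) if m.any() else '', 'front',np.median(a[q]) if q.any() else '')
o=np.hstack([cv2.resize(t['img'][100:260,350:510],(400,400),interpolation=cv2.INTER_CUBIC),cv2.resize(s['img'][60:220,270:430],(400,400),interpolation=cv2.INTER_CUBIC)])
cv2.imwrite('pics/ts8.png',o[:,:,::-1]); print(arm.observe()['ft_force'])
E
```

```text
time_s: 27.85
ee_pos: [0.4375, 0.0488, 0.2764]
ee_rot: [-0.575, 0.41, -0.412, 0.576]
ft_force: [1.0, 1.0, -0.1]
gripper_width: 0.0002
0 top bar out 99 [0.04041015 0.04275696 0.04505382] front -0.0025208614331351463
0 side bar out 108 [0.03895011 0.04049421 0.04220047] front -0.007314672259619841
8 top bar out 102 [0.04003144 0.04318453 0.04526663] front -0.0024206920154592605
8 side bar out 109 [0.03851184 0.04037858 0.0419973 ] front -0.007361239335171901
[ 0.05333507 -0.43560532 -0.15580789]
```

View pics/ts8.png

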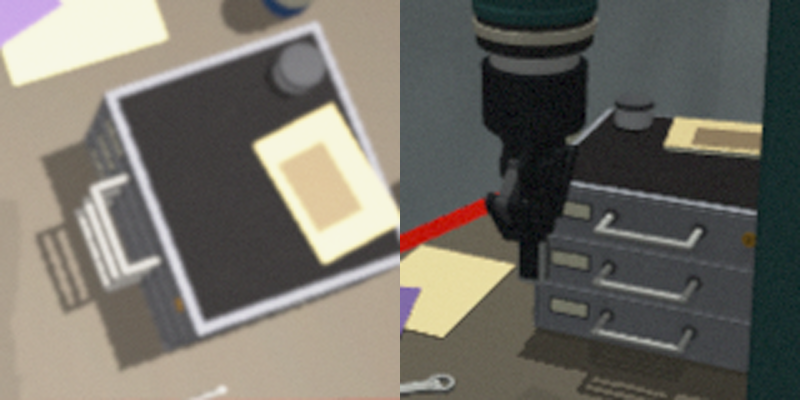

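The bar is back within 0.5 mm of where it started in both views, the drawer is flush and the robot touches nothing. I hand in.

```bash
python3 -c "
from cell import arm
print(arm.job_done(),arm.observe()['time_s'])"
```

```text
the job is handed in; nothing more can be done
the job is handed in; nothing more can be done
```

I pulled the top drawer out about 0.15 m and set the grey hubbed gear flat and hub up in the empty middle bin. I then pushed the drawer home at no more than about 0.15 m/s and handed the job in at about 28 s. `arm.job_done()` gave no verdict.

**Last checks:**
- **Gear in the bin:** before closing, the rim top measured 0.164 m and the hub top 0.184 m, against 0.163 and 0.183 m expected on the 0.149 m floor. The gear was about 4 mm off the bin's centre in x and under 1 mm in y.
- **Drawer shut:** the handle bar is within 0.5 mm of its starting position in both views. The push met a stop with about 17 N.
- **Robot clear:** the wrist force is near zero and the gripper stands away from the chest.

**What went wrong or disagreed:**
- **First reach for the handle:** it met about 65 N at the wrist, probably the back of a finger on the chest's top edge. That is under the 120 N wrist limit. If the gripper's body was what touched, though, it would be over its 40 N limit; I could not see the contact in the pictures. I backed off and gripped again, shifted 7 mm outward.
- **Finger opening:** it read about 2.5 mm less than the true size on both the bar and the hub, which I took as a bias in the reading.
- **Not checked:** I could not see the bins or the gear after the drawer was closed, and I did not measure the parts left on the mat again.

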